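Check in the insect study set on its inventory plates

TASK

Check in the insect study set: put the forceps, the longer and the shorter resin specimen block and the dropper bottle each into the grey plate whose recess matches its shape and size, lying flat in the recess along its length, the bottle standing upright. Leave the tape roll and the petri dish where they are.

Things in the scene. Friction and masses are not known exactly. Their poses are not given: they have to be found in the camera images.
- forceps: Plain steel forceps (tweezers) lying on edge, 118 mm long, 14 mm across both legs, 11 mm high, about 22 g. Origin: middle of the underside. y along the length, x across the legs (the way to pinch them), z up.
- long_block: The longer clear resin specimen block with an insect inside, 34 x 70 x 22 mm high, about 62 g. Origin: centre of the underside. x across its 34 mm width, y along its 70 mm length, z up.
- short_block: The shorter clear resin specimen block with an insect inside, 30 x 42 x 19 mm high, about 28 g. Origin: centre of the underside. x across its 30 mm width, y along its 42 mm length, z up.
- dropper_bottle: White round dropper bottle with a white nozzle cap, standing, 33 mm diameter up to 50 mm, tapering to 85 mm at the nozzle tip, about 35 g. Origin: centre of the underside, z up along its axis.
- forceps_plate: Holder of the forceps. Fixed grey plate, 7 mm thick, 50 x 154 mm with four small screw heads, lying flat on the worktop; in its middle a dark, 4 mm deep recess, a long narrow slot 30 x 134 mm. Origin: centre of the plate's underside, so the recess floor is 3 mm and the plate's top 7 mm above it, and the recess is centred on it. z up, y along the recess's length, x across it.
- long_block_plate: Holder of the longer block. Fixed grey plate, 7 mm thick, 70 x 106 mm with four small screw heads, lying flat on the worktop; in its middle a dark, 4 mm deep recess, an oblong 50 x 86 mm. Origin: centre of the plate's underside, so the recess floor is 3 mm and the plate's top 7 mm above it, and the recess is centred on it. z up, y along the recess's length, x across it.
- short_block_plate: Holder of the shorter block. Fixed grey plate, 7 mm thick, 66 x 78 mm with four small screw heads, lying flat on the worktop; in its middle a dark, 4 mm deep recess, a short rectangle 46 x 58 mm. Origin: centre of the plate's underside, so the recess floor is 3 mm and the plate's top 7 mm above it, and the recess is centred on it. z up, y along the recess's length, x across it.
- bottle_plate: Holder of the dropper bottle. Fixed grey plate, 7 mm thick, 70 x 70 mm with four small screw heads, lying flat on the worktop; in its middle a dark, 4 mm deep recess, a circle of 49 mm diameter. Origin: centre of the plate's underside, so the recess floor is 3 mm and the plate's top 7 mm above it, and the recess is centred on it. z up.
- tape_roll: Bystander: loose roll of tan tape lying flat, 96 mm diameter, 25 mm high. Origin: centre of the underside.
- petri_dish: Bystander: loose closed petri dish lying flat, 68 mm diameter, 15 mm high. Origin: centre of the underside.
There are look-alikes about, which are no part of the job. Leave any black or turquoise look-alike of the short_block alone. What is shaped like the long_block but green is not meant.

How it is judged (in metres and radians):
At the end, for the whole second after the job is handed in: Each thing at rest on its own recess floor (underside within 1.5 mm, not on the lip), centred within 12 mm, level within 0.06 rad; forceps, longer, shorter block within 0.2, 0.3, 0.5 rad of the recess length, either way round; tape roll and petri dish within 25 mm of their starts (horizontal distance between forceps and forceps_plate below 0.012 m and z of forceps in the frame of forceps_plate between 0.001 and 0.0045 m and angle between each of forceps, long_block, short_block, dropper_bottle's own z axis and vertical below 0.06 rad and linear speed of each of forceps, long_block, short_block, dropper_bottle below 0.02 m/s and angular speed of each of forceps, long_block, short_block, dropper_bottle below 0.2 rad/s and angle between the y axis of forceps and the y axis of forceps_plate, either way round below 0.2 rad and horizontal distance between long_block and long_block_plate below 0.012 m and z of long_block in the frame of long_block_plate between 0.001 and 0.0045 m and angle between the y axis of long_block and the y axis of long_block_plate, either way round below 0.3 rad and horizontal distance between short_block and short_block_plate below 0.012 m and z of short_block in the frame of short_block_plate between 0.001 and 0.0045 m and angle between the y axis of short_block and the y axis of short_block_plate, either way round below 0.5 rad and horizontal distance between dropper_bottle and bottle_plate below 0.012 m and z of dropper_bottle in the frame of bottle_plate between 0.001 and 0.0045 m and distance of each of tape_roll, petri_dish from where it was at the start of the episode below 0.025 m); the robot touches nothing.
It fails at once if the tape roll or the petri dish is pushed away by more than 25 mm (distance of any of tape_roll, petri_dish from where it was at the start of the episode above 0.025 m).
It also fails if it takes over 112 s, if anything falls off the work surface, if the arm or the gripper's body presses on something with over 40 N, if the wrist force passes 120 N, or if a joint passes its speed limit or range.

ROBOT

A 6-joint arm with a two-finger parallel gripper is mounted at the origin on a cart in front of the work surface, level with it; the furniture and walls round the work are solid. World frame = base frame: x ahead of the robot, y to its left, z up, the work surface at z = 0. Lengths are in mm, angles in rad, forces in N, time in s.
With the tool pointing down it reaches from about 400 to 825 mm from the base axis. Payload 7 kg.
Tool frame: the origin (TCP) lies midway between the tips of the shut fingers; the grasp point (between the pads) lies 19 mm behind it; x points along the fingers, y is the direction in which the jaws open and shut, and the axes are right-handed (so a half turn about x gives the same grasp; the last joint's range is limited). The gripper opens to 85 mm and grips with 20 to 120 N. Pads are 22 mm wide; open, the fingers measure 114 mm over their backs; the gripper's body (76 mm by 85 mm) begins 54 mm behind the grasp point. The pads swing forward as they close: fully open they stand 13 mm farther back than shut.
Start: joints at [0.288, 0.359, 0.012, 0, -1.224, -0.288], TCP at [674.978, -0.019, 231.302] pointing down, gripper open.
Joint ranges: [-3.07, 3.07], [-1.43, 2.12], [-1.02, 1.25], [-3.03, 1.67], [-3.05, -0], [-3.03, 3.03]. Speed limits (rad/s): [2.39, 2.39, 3.01, 3.14, 3.14, 3.14].

INTERFACE

Orientations are given as a unit quaternion [w, x, y, z].
In Python, from workcell import r gives the robot as it stands.
- The arm moves only by the shell command python3 -m handwheel 'ROWS'. ROWS is JSON, a list of rows, each a list of 3 entries, a list of its own where there are three numbers: the opening, from 0 (shut) to 1 (fully open), then the shift along the world's x, y, z as a fraction of full scale, then the turn, a rotation vector about the world's x, y, z as a fraction of full scale. A call has exactly 8 rows; each row is the pose to reach, as a shift and turn from the pose commanded when the call began, turning the shorter way round; what a row does not reach only later rows make up. Full scale, the value 1, is 0.1 m for a shift and 360 degrees for a turn. A row lasts 1/8 s, in which the tool goes at most 62.5 mm and 10.7 degrees, less where a joint would pass 70% of its speed; a pose out of reach is approached as far as the arm can. A call with a number of a shift or a turn outside -1 to 1 is refused whole. A call with a gripper value outside its range is refused whole. The fingers move at their own pace and stop on an object; the grip force is fixed at half the most. Time passes only in rows, so rows that repeat a pose let the fingers close, or fill a call up. It gives the time, the measured TCP pose, the force and the opening at its end, in the units of the state.
- r.state(): the state, without advancing time (a new reading comes with each control period).
- r.read_camera(name): name is "scene" or "side" or "wrist"; returns a dict with "img" (480x640x3 uint8, red, green, blue), "range_z" (480x640 float32, mm along the optical axis (not along the pixel's ray), 0 where there is no reading), "fx", "fy", "cx", "cy" (pixels), "T" (4x4, takes a point from camera to world coordinates). Camera axes: x right, y down, z forward; pixel columns grow to the right and rows downward; lengths in mm; the calibration is good to about 2 mm. A picture is of the moment at which its call begins.
- r.finish_job(): hands the job in, once; it reports no verdict.
The state is a dict: "clock": time; "joints": joint angles; "joint_velocities": joint speeds; "effort": joint torques, N m; "position": TCP position; "ee_rot": TCP orientation; "force": force on the tool from outside, world axes, zero at the start; "ft_torque": the same for the moment, N m; "gripper_width": finger opening in mm.
Only numpy, scipy, OpenCV 4.12 (cv2) and the standard library are available. Lean on these libraries where they do the work, as an engineer would, in place of code of your own. Each camera call takes 0.05 s, during which the arm holds its last target.

## Working session

There is one attempt and no reset: what is moved stays moved. The work goes in short steps, Python scripts to look and compute and a shell command to move; the robot and the scene stay as the last step left them, time stands still between calls to the robot, and variables do not carry over. Pictures are saved under pics/ and viewed, and the job is handed in when it is done.

```bash
ls; mkdir -p pics; cat > h.py <<'E'
from workcell import r
import numpy as np, cv2
def snap(n,tag):
    c=r.read_camera(n); cv2.imwrite(f'pics/{tag}.png',c['img'][:,:,::-1]); np.savez(f'pics/{tag}.npz',**{k:np.array(v) for k,v in c.items()}); return c
def px(c,u,v,z=None):
    T=c['T']; d=np.array([(u-c['cx'])/c['fx'],(v-c['cy'])/c['fy'],1.])
    if z is None:
        return T[:3,:3]@(d*c['range_z'][int(v),int(u)])+T[:3,3]
    w=T[:3,:3]@d; s=(z-T[2,3])/w[2]; return T[:3,3]+s*w
E
python3 - <<'E'
from h import *
for n in ['scene','side','wrist']:
    c=snap(n,n+'0'); print(n,c['T'].round(3).tolist(),c['fx'])
print(r.state())
E
```

```text
pics
scene [[0.826, -0.446, 0.344, 150.188], [-0.563, -0.642, 0.52, -728.759], [-0.011, -0.623, -0.782, 1012.071], [0.0, 0.0, 0.0, 1.0]] 476.1965304275597
side [[-0.956, -0.13, 0.262, 271.998], [-0.291, 0.494, -0.819, 897.281], [-0.023, -0.86, -0.511, 649.592], [0.0, 0.0, 0.0, 1.0]] 442.89673577082317
wrist [[-1.0, 0.0, -0.001, 674.153], [0.0, 0.959, 0.283, -71.341], [0.001, 0.283, -0.959, 373.248], [0.0, 0.0, 0.0, 1.0]] 432.2915959772426
{'clock': 0.15, 'joints': array([ 2.88123508e-01,  3.59207906e-01,  1.12750050e-02, -2.32465556e-04,
       -1.22407922e+00, -2.88063601e-01]), 'joint_velocities': array([-0.00022287, -0.00138729,  0.00100757,  0.00188309,  0.00010129,
       -0.00139386]), 'effort': array([-2.36291526e-03, -5.83877099e+01,  2.93650192e+01,  6.94064632e+00,
       -4.26741812e-03,  1.52487612e-06]), 'position': array([ 6.74648120e+02, -1.53289387e-02,  2.30594712e+02]), 'ee_rot': array([ 0.4996638 , -0.49972212,  0.50034562,  0.50026808]), 'force': array([-0.87949307, -0.3859764 ,  0.14596806]), 'ft_torque': array([ 0.06639603, -0.04010119,  0.01778162]), 'gripper_width': 85.25556324917822}
```

View pics/scene0.png

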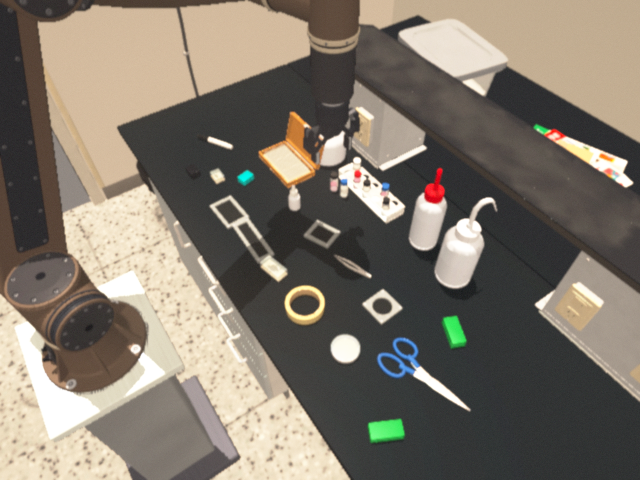

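View pics/side0.png

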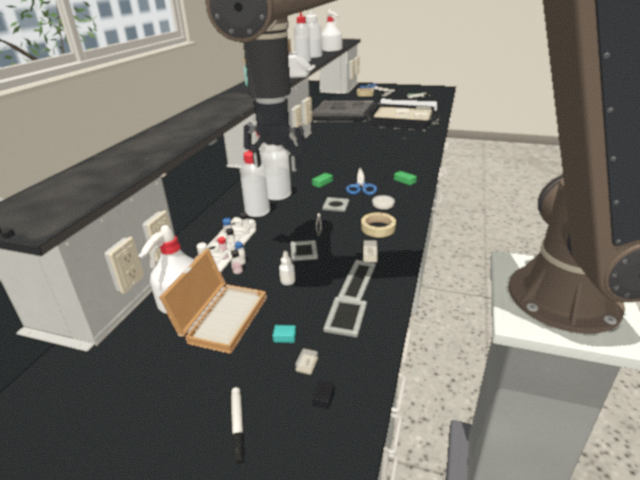

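View pics/wrist0.png

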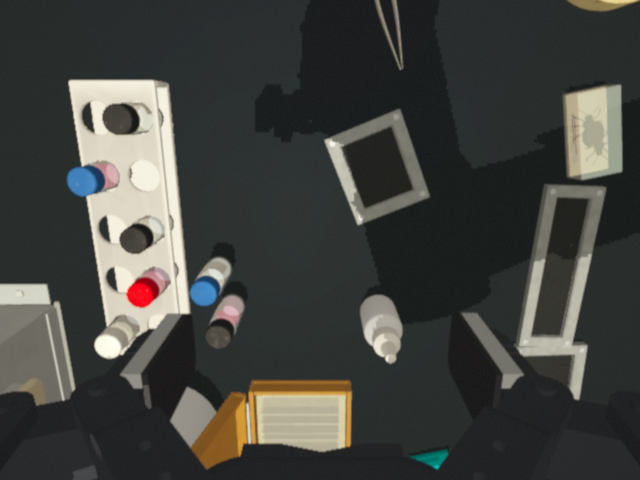

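```bash
python3 - <<'E'
import cv2
a=cv2.imread('pics/scene0.png')
def crop(a,x,y,w,h,s,n):
    cv2.imwrite(f'pics/{n}.png',cv2.resize(a[y:y+h,x:x+w],None,fx=s,fy=s,interpolation=cv2.INTER_CUBIC))
crop(a,180,150,130,140,4,'sA')
crop(a,270,210,160,150,4,'sB')
E
```

```text
(no output)
```

View pics/sA.png

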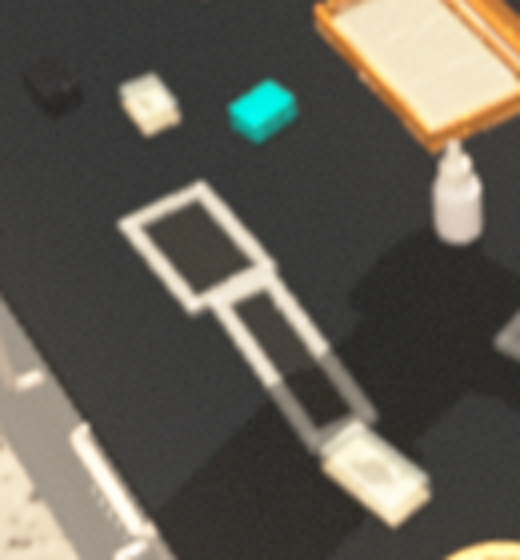

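View pics/sB.png

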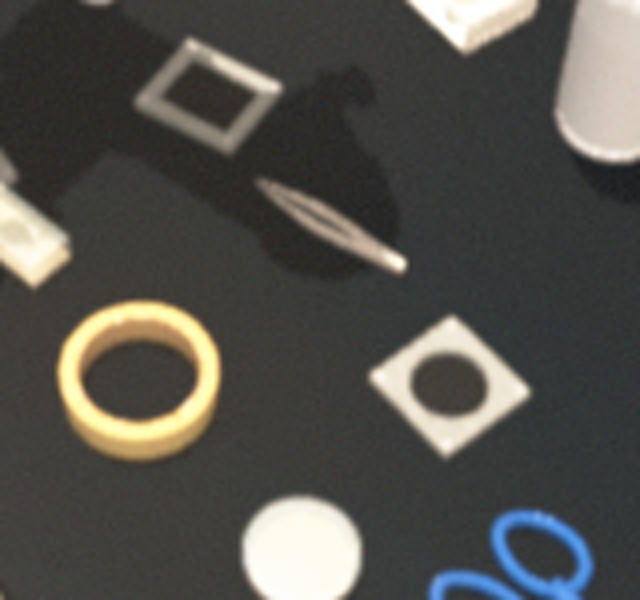

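```bash
python3 - <<'E'
from h import *
c=dict(np.load('pics/scene0.npz'))
A=lambda p:(180+p[0]/4,150+p[1]/4)
B=lambda p:(270+p[0]/4,210+p[1]/4)
def show(n,f,ps,z):
    q=np.array([px(c,*f(p),z)[:2] for p in ps]); print(n,q.round(0).tolist(),'mean',q.mean(0).round(1),'edges',np.linalg.norm(q-np.roll(q,-1,0),axis=1).round(0))
    d=q-np.roll(q,-1,0); print('   ang deg',np.degrees(np.arctan2(d[:,1],d[:,0])).round(0))
show('longplate',A,[(203,180),(273,266),(193,312),(119,225)],7)
show('forcplate',A,[(270,272),(378,415),(318,452),(213,304)],7)
show('longblk',A,[(355,422),(430,488),(393,512),(323,458)],22)
show('shortblk',A,[(150,74),(179,114),(152,124),(121,94)],19)
show('shortpl',B,[(190,40),(280,88),(230,152),(137,100)],7)
show('botpl',B,[(452,316),(530,390),(447,456),(370,377)],7)
show('recess',B,[(449,385)],3)
show('forceps',B,[(262,183),(403,264)],11)
show('tape',B,[(60,372),(139,300),(219,372),(139,440)],25)
show('petri',B,[(302,550)],15)
show('bottlebase',A,[(459,228)],0)
for p in [(350,440),(380,470)]: print(px(c,*A(p)))
E
```

```text
longplate [[491.0, 249.0], [492.0, 144.0], [425.0, 138.0], [420.0, 243.0]] mean [457.1 193.6] edges [105.  67. 106.  72.]
   ang deg [  90.    5.  -87. -175.]
forcplate [[488.0, 140.0], [484.0, -14.0], [436.0, -18.0], [440.0, 137.0]] mean [462.   61.2] edges [154.  49. 154.  48.]
   ang deg [  89.    5.  -92. -176.]
longblk [[464.0, -21.0], [476.0, -94.0], [447.0, -97.0], [432.0, -35.0]] mean [454.8 -61.6] edges [74. 29. 64. 35.]
   ang deg [ 100.    5.  -76. -157.]
shortblk [[508.0, 363.0], [505.0, 310.0], [484.0, 312.0], [479.0, 355.0]] mean [493.9 335.1] edges [53. 22. 43. 29.]
   ang deg [  88.   -5.  -84. -165.]
shortpl [[647.0, 20.0], [673.0, -52.0], [612.0, -79.0], [586.0, -5.0]] mean [629.2 -28.9] edges [77. 66. 79. 66.]
   ang deg [ 110.   24.  -70. -158.]
botpl [[651.0, -266.0], [656.0, -335.0], [585.0, -342.0], [581.0, -272.0]] mean [ 618.4 -304.1] edges [69. 71. 70. 70.]
   ang deg [  94.    5.  -87. -175.]
recess [[619.0, -303.0]] mean [ 619.4 -302.8] edges [0.]
   ang deg [0.]
forceps [[612.0, -115.0], [648.0, -219.0]] mean [ 630.5 -167.1] edges [111. 111.]
   ang deg [109. -71.]
tape [[421.0, -171.0], [490.0, -154.0], [501.0, -226.0], [435.0, -238.0]] mean [ 461.6 -197.2] edges [70. 72. 67. 68.]
   ang deg [-166.   99.   10.  -78.]
petri [[475.0, -346.0]] mean [ 475.2 -345.6] edges [0.]
   ang deg [0.]
bottlebase [[624.0, 105.0]] mean [624.3 105.2] edges [0.]
   ang deg [0.]
[453.25585379 -33.00671429  23.56425106]
[456.26279171 -66.07792591  25.40296989]
```

```bash
cat >> h.py <<'E'
def cloud(c):
    v,u=np.mgrid[0:480,0:640]; d=np.stack([(u-c['cx'])/c['fx'],(v-c['cy'])/c['fy'],np.ones_like(u,float)],-1)*c['range_z'][...,None]
    P=d@c['T'][:3,:3].T+c['T'][:3,3]; P[c['range_z']<=0]=np.nan; return P
def rect(P,x0,x1,y0,y1,z0,z1):
    m=(P[...,0]>x0)&(P[...,0]<x1)&(P[...,1]>y0)&(P[...,1]<y1)&(P[...,2]>z0)&(P[...,2]<z1)
    q=P[m]; (cx,cy),(w,h),a=cv2.minAreaRect(q[:,:2].astype(np.float32))
    print(len(q),'ctr',round(cx,1),round(cy,1),'size',round(w,1),round(h,1),'ang',round(a,1),'z',np.percentile(q[:,2],[5,50,95]).round(1)); return m,q
E
python3 - <<'E'
from h import *
w=dict(np.load('pics/wrist0.npz')); P=cloud(w)
m,q=rect(P,590,660,60,150,12,45)
from scipy.optimize import least_squares
f=least_squares(lambda p:np.hypot(q[:,0]-p[0],q[:,1]-p[1])-16.5,[624,105],loss='soft_l1'); print('bottle',f.x,f.cost/len(q))
rect(P,430,500,-110,-10,16,30)
rect(P,590,680,-80,20,5,9)
for u,v in [(345,280),(380,165),(500,400)]: print(px(w,u,v))
s=dict(np.load('pics/scene0.npz')); P=cloud(s)
m,q=rect(P,590,660,60,150,12,45)
f=least_squares(lambda p:np.hypot(q[:,0]-p[0],q[:,1]-p[1])-16.5,[624,105],loss='soft_l1'); print('bottle',f.x,f.cost/len(q))
rect(P,430,500,-110,-10,16,30)
rect(P,470,520,300,370,15,30)
rect(P,590,680,-80,20,5,9)
rect(P,400,440,350,420,10,30)
rect(P,530,600,260,360,10,30)
E
```

```text
781 ctr 622.5 103.6 size 32.8 25.9 ang 16.5 z [14.6 34.  44.4]
bottle [621.17210524 107.97882241] 0.23582020660813216
4060 ctr 453.7 -55.4 size 34.8 68.7 ang 12.2 z [18.8 21.9 23.2]
3415 ctr 626.1 -25.8 size 66.1 78.4 ang 22.1 z [5.6 7.  8.3]
[651.82497675  78.22713301  -1.06102835]
[623.81793519 -28.06476605   2.11893236]
[629.50688278  -2.46035591 281.23201938]
95 ctr 617.9 100.9 size 20.2 33.6 ang 46.9 z [13.8 30.4 43.4]
bottle [624.53568864 107.91089714] 0.77223555633502
313 ctr 455.2 -56.1 size 34.9 71.5 ang 12.0 z [18.6 23.4 26.7]
102 ctr 493.8 341.0 size 48.4 29.9 ang 87.9 z [17.4 20.7 25.1]
328 ctr 632.6 -29.1 size 92.5 92.9 ang 4.9 z [5.3 6.8 8.8]
48 ctr 433.0 401.0 size 13.6 37.6 ang 2.6 z [13.5 19.5 23.6]
130 ctr 561.8 286.0 size 45.3 33.1 ang 13.4 z [12.2 19.8 24. ]
```

```bash
python3 -m handwheel '[[1,[-0.3,0.3,-0.3],[0,0,0]],[1,[-0.535,0.7,-0.6],[0,0,0]],[1,[-0.535,1,-0.8],[0,0,0]],[1,[-0.535,1,-0.8],[0,0,0]],[1,[-0.535,1,-0.8],[0,0,0]],[1,[-0.535,1,-0.8],[0,0,0]],[1,[-0.535,1,-0.8],[0,0,0]],[1,[-0.535,1,-0.8],[0,0,0]]]'
python3 - <<'E'
from h import *
w=snap('wrist','w1'); P=cloud(w)
m,q=rect(P,590,660,70,140,50,100)
print(q[q[:,2]>78].mean(0) if len(q) else 0)
E
```

```text
clock: 1.15
position: [621.6, 99.5, 151.6]
ee_rot: [0.5, -0.5, 0.5, 0.5]
force: [0.2, -0.7, -0.3]
gripper_width: 85.6
1329 ctr 621.2 107.1 size 21.7 21.0 ang 0.1 z [55.8 66.3 84.5]
[621.22264647 106.57711868  82.96823189]
```

View pics/w1.png

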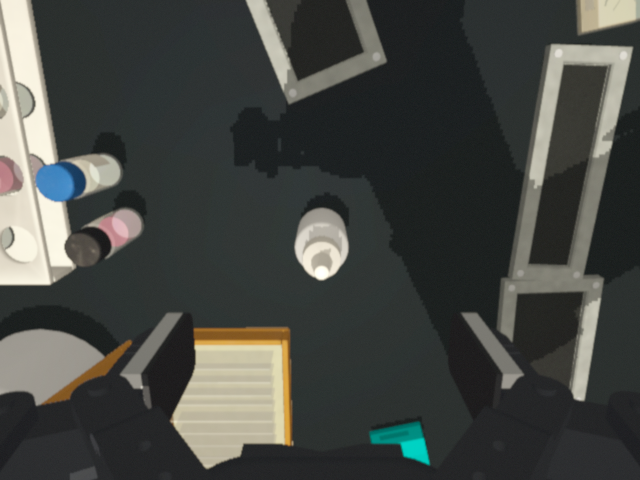

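```bash
python3 - <<'E'
from h import *
for n in ['scene0','side0','w1','wrist0']:
    P=cloud(dict(np.load(f'pics/{n}.npz')))
    m=(P[...,0]>540)&(P[...,0]<700)&(P[...,1]>130)&(P[...,1]<200)&(P[...,2]>15)&(P[...,2]<120)
    q=P[m]; 
    if len(q): print(n,len(q),np.percentile(q,[1,50,99],axis=0).round(0).tolist())
E
```

```text
scene0 78 [[648.0, 180.0, 15.0], [675.0, 187.0, 21.0], [700.0, 200.0, 34.0]]
side0 107 [[644.0, 181.0, 16.0], [668.0, 197.0, 23.0], [700.0, 199.0, 32.0]]
w1 1585 [[645.0, 183.0, 15.0], [675.0, 198.0, 20.0], [699.0, 200.0, 32.0]]
wrist0 959 [[646.0, 182.0, 15.0], [676.0, 198.0, 20.0], [700.0, 200.0, 32.0]]
```

```bash
python3 -m handwheel '[[1,[0,0.075,0],[0,0,0]],[1,[0,0.075,-0.3],[0,0,0]],[1,[0,0.075,-0.5],[0,0,0]],[1,[0,0.075,-0.7],[0,0,0]],[1,[0,0.075,-0.9],[0,0,0]],[1,[0,0.075,-1],[0,0,0]],[1,[0,0.075,-1],[0,0,0]],[1,[0,0.075,-1],[0,0,0]]]'
python3 -m handwheel '[[1,[0,0,-0.2],[0,0,0]],[1,[0,0,-0.34],[0,0,0]],[0,[0,0,-0.34],[0,0,0]],[0,[0,0,-0.34],[0,0,0]],[0,[0,0,-0.34],[0,0,0]],[0,[0,0,-0.34],[0,0,0]],[0,[0,0,-0.34],[0,0,0]],[0,[0,0,-0.34],[0,0,0]]]'
```

```text
clock: 2.2
position: [622.0, 107.8, 52.1]
ee_rot: [0.5, -0.5, 0.5, 0.5]
force: [-0.3, 0.1, 0.9]
gripper_width: 85.0
clock: 3.2
position: [622.2, 107.7, 18.3]
ee_rot: [0.5, -0.5, 0.499, 0.5]
force: [-0.8, 0.4, 5.1]
gripper_width: 31.0
```

```bash
python3 -m handwheel '[[0,[0,0,0.1],[0,0,0]],[0,[0,0,0.25],[0,0,0]],[0,[0,-0.1,0.4],[0,0,0]],[0,[0,-0.25,0.6],[0,0,0]],[0,[0,-0.45,0.7],[0,0,0]],[0,[0,-0.65,0.7],[0,0,0]],[0,[0,-0.85,0.7],[0,0,0]],[0,[0,-1,0.7],[0,0,0]]]'
python3 -m handwheel '[[0,[0,-0.15,0],[0,0,0]],[0,[0,-0.3,0],[0,0,0]],[0,[0,-0.45,0],[0,0,0]],[0,[0,-0.6,0],[0,0,0]],[0,[0,-0.7,0],[0,0,0]],[0,[0,-0.8,0],[0,0,0]],[0,[0,-0.9,0],[0,0,0]],[0,[0,-1,0],[0,0,0]]]'
python3 -m handwheel '[[0,[0,-0.15,0],[0,0,0]],[0,[0,-0.3,0],[0,0,0]],[0,[0,-0.45,0],[0,0,0]],[0,[0,-0.6,0],[0,0,0]],[0,[0,-0.7,0],[0,0,0]],[0,[0,-0.8,0],[0,0,0]],[0,[0,-0.9,0],[0,0,0]],[0,[0,-1,0],[0,0,0]]]'
python3 - <<'E'
from h import *
snap('wrist','w2');snap('side','sd2');snap('scene','sc2')
E
```

```text
clock: 4.2
position: [620.9, 5.7, 86.5]
ee_rot: [0.5, -0.499, 0.501, 0.5]
force: [1.2, -0.2, -0.6]
gripper_width: 31.1
clock: 5.2
position: [621.5, -93.0, 87.3]
ee_rot: [-0.5, 0.5, -0.5, -0.5]
force: [-0.1, 0.4, 0.0]
gripper_width: 30.9
clock: 6.2
position: [621.5, -193.0, 87.3]
ee_rot: [-0.5, 0.5, -0.5, -0.5]
force: [0.1, 0.5, -0.2]
gripper_width: 30.6
```

View pics/w2.png

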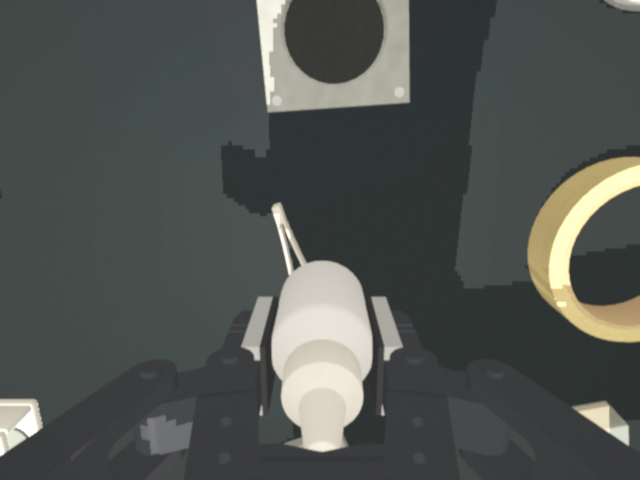

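View pics/sd2.png

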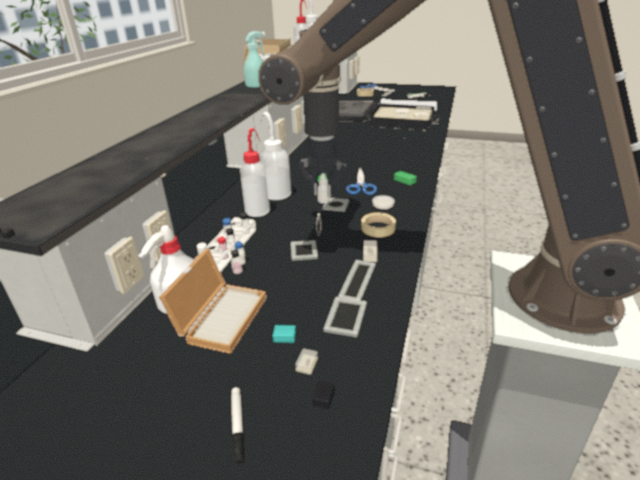

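```bash
python3 - <<'E'
from h import *
w=dict(np.load('pics/w2.npz'))
print(px(w,284,30,7),px(w,384,30,7),px(w,334,83,7), px(w,268,112,7),px(w,410,102,7),px(w,410,102))
P=cloud(w); m,q=rect(P,560,700,-330,-240,5,9)
# bottle
m,q=rect(P,590,650,-230,-160,60,115)
from scipy.optimize import least_squares
f=least_squares(lambda p:np.hypot(q[:,0]-p[0],q[:,1]-p[1])-16.5,[621,-193],loss='soft_l1'); print('bottle',f.x,f.cost/len(q),q[:,2].min())
# forceps
m,q=rect(P,595,670,-240,-150,7,15)
E
```

```text
[ 638.59428379 -301.34593384    7.        ] [ 591.53409276 -301.35851495    7.        ] [ 614.8633091  -277.86210092    7.        ] [ 647.411085   -264.33603175    7.        ] [ 577.41401487 -269.07325748    7.        ] [ 5.75987554e+02 -2.69227656e+02 -3.17468326e-01]
8458 ctr 614.4 -291.6 size 70.3 49.6 ang 3.6 z [5.9 7.1 8.3]
8398 ctr 620.8 -195.3 size 58.3 28.6 ang 0.2 z [ 77.7 105.2 114.4]
bottle [ 620.82099818 -192.55271318] 2.0906056273382085 69.76680171016577
524 ctr 638.4 -199.8 size 8.9 38.0 ang 13.3 z [ 7.7 10.4 11.7]
```

```bash
python3 -m handwheel '[[0,[0,-0.15,0],[0,0,0]],[0,[-0.02,-0.3,0],[0,0,0]],[0,[-0.04,-0.45,0],[0,0,0]],[0,[-0.065,-0.6,0],[0,0,0]],[0,[-0.065,-0.75,0],[0,0,0]],[0,[-0.065,-0.85,0],[0,0,0]],[0,[-0.065,-0.95,0],[0,0,0]],[0,[-0.065,-1,0],[0,0,0]]]'
python3 -m handwheel '[[0,[0,-0.095,0],[0,0,0]],[0,[0,-0.095,-0.15],[0,0,0]],[0,[0,-0.095,-0.3],[0,0,0]],[0,[0,-0.095,-0.4],[0,0,0]],[0,[0,-0.095,-0.5],[0,0,0]],[0,[0,-0.095,-0.56],[0,0,0]],[0,[0,-0.095,-0.6],[0,0,0]],[0,[0,-0.095,-0.62],[0,0,0]]]'
python3 -m handwheel '[[0,[0,0,-0.01],[0,0,0]],[0,[0,0,-0.02],[0,0,0]],[0,[0,0,-0.03],[0,0,0]],[0,[0,0,-0.035],[0,0,0]],[0,[0,0,-0.04],[0,0,0]],[0,[0,0,-0.04],[0,0,0]],[0,[0,0,-0.04],[0,0,0]],[0,[0,0,-0.04],[0,0,0]]]'
```

```text
clock: 7.35
position: [614.9, -293.1, 87.2]
ee_rot: [0.5, -0.5, 0.5, 0.5]
force: [0.3, -0.6, -0.6]
gripper_width: 30.8
clock: 8.35
position: [615.1, -302.0, 25.3]
ee_rot: [-0.5, 0.5, -0.5, -0.5]
force: [0.7, -0.5, 0.3]
gripper_width: 30.8
clock: 9.35
position: [615.0, -302.1, 21.4]
ee_rot: [-0.5, 0.5, -0.5, -0.5]
force: [-0.9, 0.4, 1.2]
gripper_width: 31.0
```

```bash
python3 -m handwheel '[[0,[0,0,-0.005],[0,0,0]],[0,[0,0,-0.01],[0,0,0]],[0,[0,0,-0.01],[0,0,0]],[0.45,[0,0,-0.01],[0,0,0]],[0.6,[0,0,-0.01],[0,0,0]],[0.8,[0,0,-0.01],[0,0,0]],[0.8,[0,0,0.05],[0,0,0]],[0.8,[0,0,0.1],[0,0,0]]]'
python3 -m handwheel '[[0.8,[0,0,0.3],[0,0,0]],[0.8,[0,0,0.6],[0,0,0]],[0.8,[0,0,0.8],[0,0,0]],[0.8,[0,0,1],[0,0,0]],[0.8,[0,0.2,1],[0,0,0]],[0.8,[0.05,0.5,1],[0,0,0]],[0.8,[0.05,0.7,1],[0,0,0]],[0.8,[0.05,0.7,1],[0,0,0]]]'
python3 - <<'E'
from h import *
w=snap('wrist','w3')
P=cloud(w); rect(P,580,680,-240,-90,5,16)
E
```

```text
clock: 10.35
position: [615.1, -302.1, 31.8]
ee_rot: [-0.5, 0.5, -0.5, -0.5]
force: [0.4, 0.2, 0.1]
gripper_width: 68.4
clock: 11.35
position: [619.9, -230.2, 131.1]
ee_rot: [0.499, -0.5, 0.5, 0.501]
force: [0.7, 0.4, 0.1]
gripper_width: 68.2
928 ctr 628.1 -162.7 size 14.1 116.1 ang 17.1 z [ 5.5  9.2 11.3]
```

View pics/w3.png

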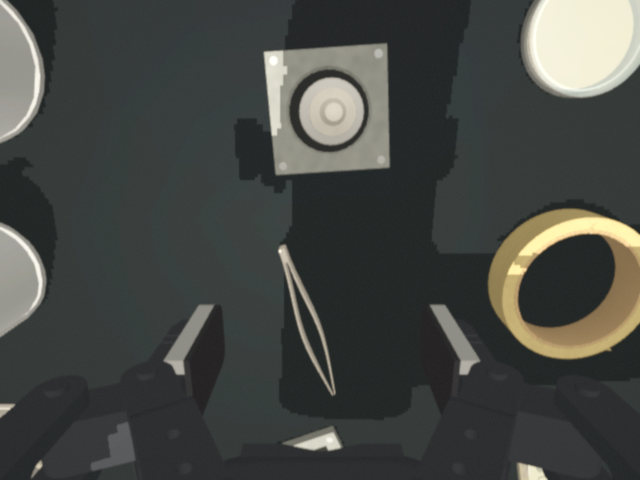

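```bash
python3 -m handwheel '[[0.6,[0.04,0.2,0],[0,0,0.015]],[0.6,[0.08,0.4,-0.2],[0,0,0.03]],[0.6,[0.08,0.6,-0.4],[0,0,0.0486]],[0.6,[0.08,0.69,-0.6],[0,0,0.0486]],[0.6,[0.08,0.69,-0.7],[0,0,0.0486]],[0.6,[0.08,0.69,-0.7],[0,0,0.0486]],[0.6,[0.08,0.69,-0.7],[0,0,0.0486]],[0.6,[0.08,0.69,-0.7],[0,0,0.0486]]]'
python3 - <<'E'
from h import *
w=snap('wrist','w4')
P=cloud(w); m,q=rect(P,580,680,-240,-90,5,16)
cv2.imwrite('pics/w4m.png',m.astype(np.uint8)*255)
E
```

```text
clock: 12.4
position: [628.5, -163.5, 62.2]
ee_rot: [-0.419, 0.571, -0.418, -0.57]
force: [-0.4, -0.2, 0.2]
gripper_width: 51.3
1404 ctr 627.9 -162.1 size 13.8 116.4 ang 17.0 z [ 5.9 10.  11.6]
```

View pics/w4.png

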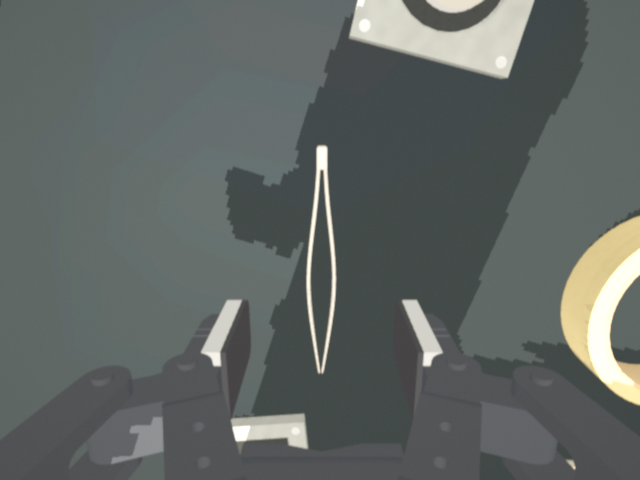

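```bash
python3 -m handwheel '[[0.6,[0,0,-0.2],[0,0,0]],[0.6,[0,0,-0.4],[0,0,0]],[0.6,[0,0,-0.5],[0,0,0]],[0.6,[0,0,-0.56],[0,0,0]],[0,[0,0,-0.56],[0,0,0]],[0,[0,0,-0.56],[0,0,0]],[0,[0,0,-0.56],[0,0,0]],[0,[0,0,-0.56],[0,0,0]]]'
python3 -m handwheel '[[0,[0,0,0.1],[0,0,0]],[0,[0,0,0.3],[0,0,0]],[0,[0,0,0.5],[0,0,0]],[0,[-0.2,0.2,0.6],[0,0,-0.02]],[0,[-0.4,0.4,0.6],[0,0,-0.042]],[0,[-0.6,0.6,0.6],[0,0,-0.042]],[0,[-0.8,0.8,0.6],[0,0,-0.042]],[0,[-1,1,0.6],[0,0,-0.042]]]'
python3 - <<'E'
from h import *
w=snap('wrist','w5')
E
```

```text
clock: 13.45
position: [628.5, -163.0, 6.1]
ee_rot: [-0.418, 0.571, -0.418, -0.57]
force: [-0.3, 0.1, 5.5]
gripper_width: 10.3
clock: 14.45
position: [527.4, -62.4, 65.9]
ee_rot: [-0.49, 0.51, -0.489, -0.51]
force: [0.6, -0.1, -0.8]
gripper_width: 10.7
```

View pics/w5.png

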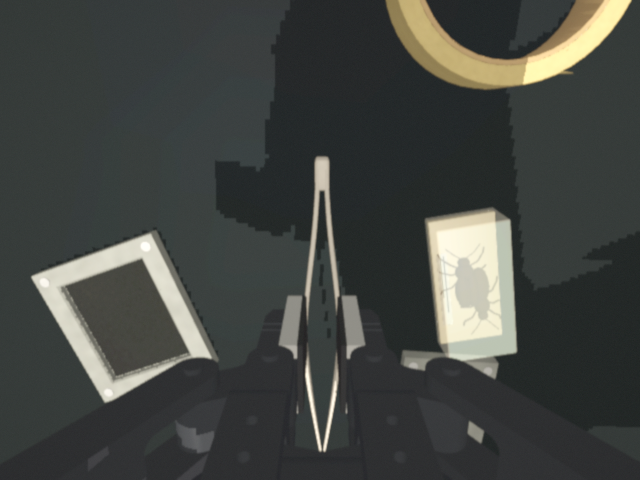

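```bash
python3 - <<'E'
import cv2
a=cv2.imread('pics/w1.png')
cv2.imwrite('pics/w1c.png',cv2.resize(a[30:300,490:640],None,fx=2.2,fy=2.2,interpolation=cv2.INTER_CUBIC))
E
```

```text
(no output)
```

View pics/w1c.png

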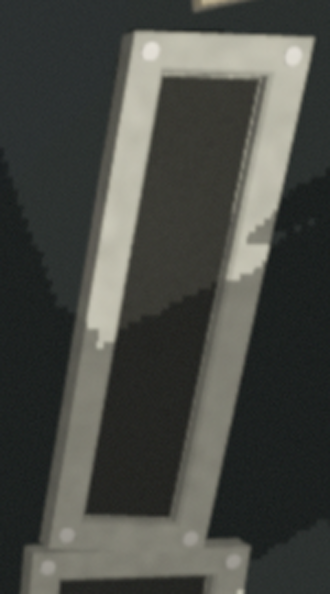

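```bash
python3 - <<'E'
from h import *
w=dict(np.load('pics/w1.npz'))
f=lambda p:(490+p[0]/2.2,30+p[1]/2.2)
for ps in [[(150,50),(293,56),(190,538),(67,535)],[(163,75),(267,75),(172,516),(85,515)]]:
    q=np.array([px(w,*f(p),7)[:2] for p in ps]); print(q.round(1).tolist(),q.mean(0))
    d=q[0]+q[1]-q[2]-q[3]; print(np.degrees(np.arctan2(-d[1],-d[0]))-90)
w=dict(np.load('pics/w5.npz'));P=cloud(w)
m,q=rect(P,510,545,-130,0,55,80)
rect(P,430,500,-110,-10,18,30)
rect(P,580,690,-85,30,5,9)
E
```

```text
[[475.7, -6.6], [435.4, -5.0], [440.2, 139.0], [480.0, 138.0]] [457.8368289   66.35338353]
-1.8237625531225916
[[471.0, -0.1], [441.8, -0.1], [447.2, 131.5], [475.2, 131.1]] [458.79076565  65.62210597]
-2.1057530523717674
3158 ctr 525.3 -61.0 size 34.0 115.3 ang 16.6 z [64.4 70.5 78.5]
9843 ctr 453.4 -55.2 size 33.8 69.2 ang 12.0 z [20.8 22.  23. ]
8019 ctr 626.3 -25.5 size 67.9 78.5 ang 22.4 z [5.7 7.  8. ]
```

```bash
python3 -m handwheel '[[0,[-0.1,0.14,0],[0,0,-0.004]],[0,[-0.2,0.28,0],[0,0,-0.008]],[0,[-0.3,0.43,0],[0,0,-0.0122]],[0,[-0.4,0.57,0],[0,0,-0.0122]],[0,[-0.5,0.71,0],[0,0,-0.0122]],[0,[-0.6,0.85,0],[0,0,-0.0122]],[0,[-0.697,0.95,0],[0,0,-0.0122]],[0,[-0.697,1,0],[0,0,-0.0122]]]'
python3 -m handwheel '[[0,[0,0.14,0],[0,0,0]],[0,[0,0.25,-0.1],[0,0,0]],[0,[0,0.285,-0.2],[0,0,0]],[0,[0,0.285,-0.3],[0,0,0]],[0,[0,0.285,-0.4],[0,0,0]],[0,[0,0.285,-0.47],[0,0,0]],[0,[0,0.285,-0.5],[0,0,0]],[0,[0,0.285,-0.5],[0,0,0]]]'
python3 - <<'E'
from h import *
w=snap('wrist','w6')
E
```

```text
clock: 15.5
position: [457.7, 37.5, 65.5]
ee_rot: [0.509, -0.491, 0.508, 0.491]
force: [0.5, -0.5, -0.3]
gripper_width: 10.5
clock: 16.5
position: [458.3, 65.3, 15.2]
ee_rot: [0.509, -0.491, 0.509, 0.491]
force: [0.2, -0.3, -0.1]
gripper_width: 10.6
```

View pics/w6.png

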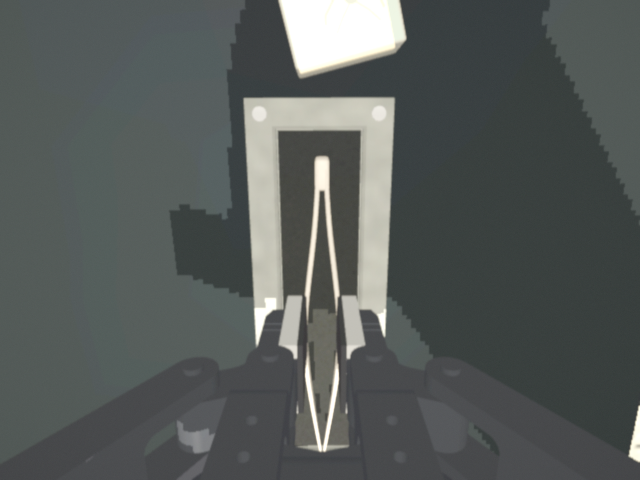

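```bash
python3 -m handwheel '[[0,[0,0,-0.02],[0,0,0]],[0,[0,0,-0.04],[0,0,0]],[0,[0,0,-0.05],[0,0,0]],[0,[0,0,-0.06],[0,0,0]],[0,[0,0,-0.065],[0,0,0]],[0,[0,0,-0.07],[0,0,0]],[0,[0,0,-0.07],[0,0,0]],[0,[0,0,-0.07],[0,0,0]]]'
```

```text
clock: 17.55
position: [458.3, 65.5, 8.9]
ee_rot: [0.509, -0.491, 0.509, 0.491]
force: [-3.8, 0.1, 10.3]
gripper_width: 10.6
```

```bash
python3 -m handwheel '[[0.15,[0,0,0],[0,0,0]],[0.2,[0,0,0],[0,0,0]],[0.3,[0,0,0],[0,0,0]],[0.4,[0,0,0],[0,0,0]],[0.4,[0,0,0.1],[0,0,0]],[0.6,[0,0,0.4],[0,0,0]],[0.6,[0,-0.2,0.7],[0,0,0]],[0.6,[0,-0.4,0.9],[0,0,0]]]'
python3 - <<'E'
from h import *
w=snap('wrist','w7');snap('scene','sc7')
P=cloud(w); rect(P,447,470,-10,150,9,18)
E
```

```text
clock: 18.55
position: [458.7, 25.3, 100.4]
ee_rot: [0.509, -0.492, 0.508, 0.491]
force: [0.5, 0.7, -1.6]
gripper_width: 51.1
858 ctr 457.4 62.2 size 108.6 13.1 ang 87.8 z [ 9.8 13.1 14.5]
```

View pics/w7.png

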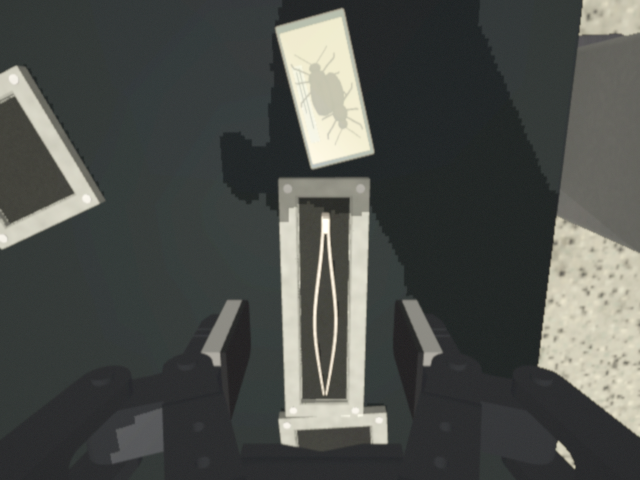

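```bash
python3 -m handwheel '[[0.6,[0,-0.2,0],[0,0,0.02]],[0.6,[-0.02,-0.4,0],[0,0,0.0389]],[0.6,[-0.049,-0.6,-0.1],[0,0,0.0389]],[0.6,[-0.049,-0.807,-0.3],[0,0,0.0389]],[0.6,[-0.049,-0.807,-0.5],[0,0,0.0389]],[0.6,[-0.049,-0.807,-0.5],[0,0,0.0389]],[0.6,[-0.049,-0.807,-0.5],[0,0,0.0389]],[0.6,[-0.049,-0.807,-0.5],[0,0,0.0389]]]'
python3 - <<'E'
from h import *
w=snap('wrist','w8')
P=cloud(w); rect(P,420,500,-110,-13,16,26)
E
```

```text
clock: 19.65
position: [454.0, -54.8, 49.0]
ee_rot: [-0.445, 0.55, -0.445, -0.549]
force: [0.1, -0.1, 0.0]
gripper_width: 51.4
11920 ctr 453.3 -55.2 size 33.3 69.4 ang 12.0 z [20.9 22.  23. ]
```

View pics/w8.png

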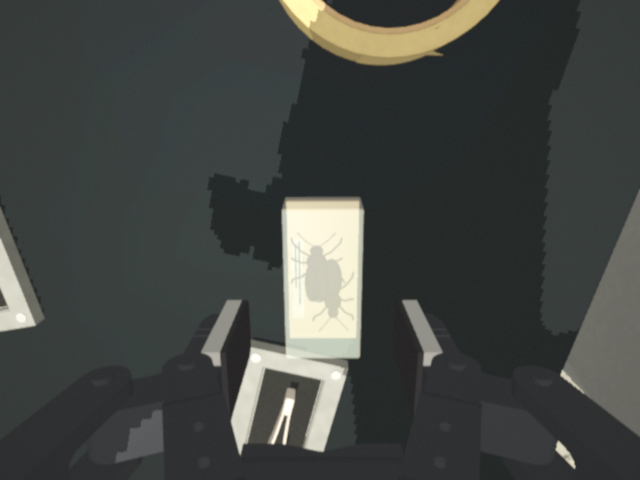

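```bash
python3 -m handwheel '[[0.6,[0,0,-0.15],[0,0,0]],[0.6,[0,0,-0.3],[0,0,0]],[0.6,[0,0,-0.38],[0,0,0]],[0.6,[0,0,-0.42],[0,0,0]],[0,[0,0,-0.42],[0,0,0]],[0,[0,0,-0.42],[0,0,0]],[0,[0,0,-0.42],[0,0,0]],[0,[0,0,-0.42],[0,0,0]]]'
python3 -m handwheel '[[0,[0,0,0.1],[0,0,0]],[0,[0,0,0.3],[0,0,0]],[0,[0,0.1,0.5],[0,0,-0.01]],[0,[0,0.3,0.7],[0,0,-0.025]],[0,[0,0.5,0.8],[0,0,-0.0389]],[0,[0,0.7,0.8],[0,0,-0.0389]],[0,[0,0.9,0.8],[0,0,-0.0389]],[0,[0,1,0.8],[0,0,-0.0389]]]'
python3 -m handwheel '[[0,[0,0.15,0],[0,0,0]],[0,[0,0.3,0],[0,0,0]],[0,[0,0.45,0],[0,0,0]],[0,[0,0.6,0],[0,0,0]],[0,[0,0.75,0],[0,0,0]],[0,[0,0.9,0],[0,0,0]],[0,[0,1,0],[0,0,0]],[0,[0,1,0],[0,0,0]]]'
python3 - <<'E'
from h import *
w=snap('wrist','w9');snap('scene','sc9')
E
```

```text
clock: 20.7
position: [453.7, -55.1, 6.7]
ee_rot: [-0.445, 0.55, -0.445, -0.549]
force: [-1.2, 0.9, 6.3]
gripper_width: 32.4
clock: 21.7
position: [453.4, 45.5, 86.8]
ee_rot: [0.509, -0.491, 0.508, 0.491]
force: [0.6, -0.4, -0.5]
gripper_width: 32.3
clock: 22.7
position: [453.4, 145.4, 86.2]
ee_rot: [0.508, -0.491, 0.509, 0.491]
force: [-0.6, -0.2, -1.0]
gripper_width: 32.2
```

View pics/w9.png

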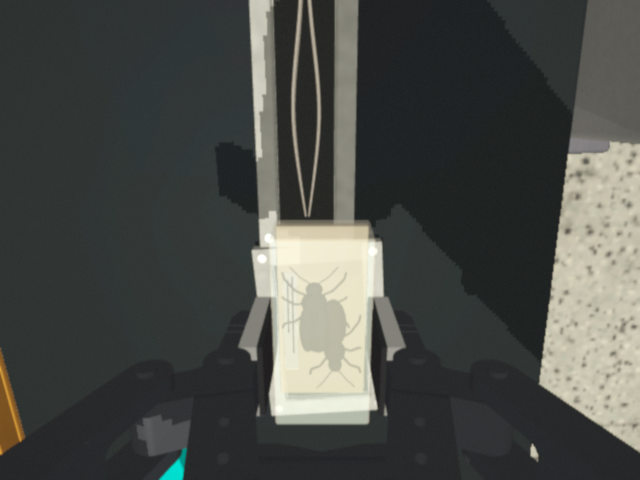

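View pics/sc9.png

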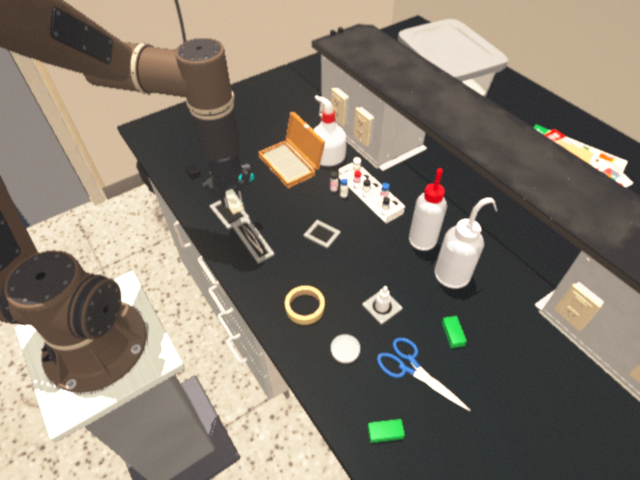

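```bash
python3 - <<'E'
from h import *
w=dict(np.load('pics/w9.npz'))
a,b=[px(w,*p,7)[:2] for p in [(262,258),(372,251)]]
c,d=[px(w,*p,7)[:2] for p in [(253,249),(382,240)]]
for a,b,off in [(a,b,48),(c,d,53)]:
    u=(a-b)/np.linalg.norm(a-b); n=np.array([-u[1],u[0]]); print(a,b,np.linalg.norm(a-b),np.degrees(np.arctan2(u[1],u[0])),(a+b)/2+n*off)
E
```

```text
[485.1597587  148.97854332] [425.53316578 147.0181191 ] 59.658811980371794 1.8831125664340498 [453.76915355 195.97240856]
[489.63362061 143.70084059] [420.17386562 141.00544436] 69.51203293778573 2.222256322842662 [452.84861692 195.31328274]
```

```bash
python3 -m handwheel '[[0,[0,0.2,0],[0,0,0.011]],[0,[0,0.4,-0.1],[0,0,0.011]],[0,[0,0.512,-0.3],[0,0,0.011]],[0,[0,0.512,-0.45],[0,0,0.011]],[0,[0,0.512,-0.6],[0,0,0.011]],[0,[0,0.512,-0.68],[0,0,0.011]],[0,[0,0.512,-0.7],[0,0,0.011]],[0,[0,0.512,-0.7],[0,0,0.011]]]'
python3 - <<'E'
from h import *
w=snap('wrist','w10')
E
```

```text
clock: 23.8
position: [453.5, 196.3, 16.4]
ee_rot: [-0.491, 0.508, -0.491, -0.508]
force: [-0.6, -0.3, 0.3]
gripper_width: 32.8
```

View pics/w10.png

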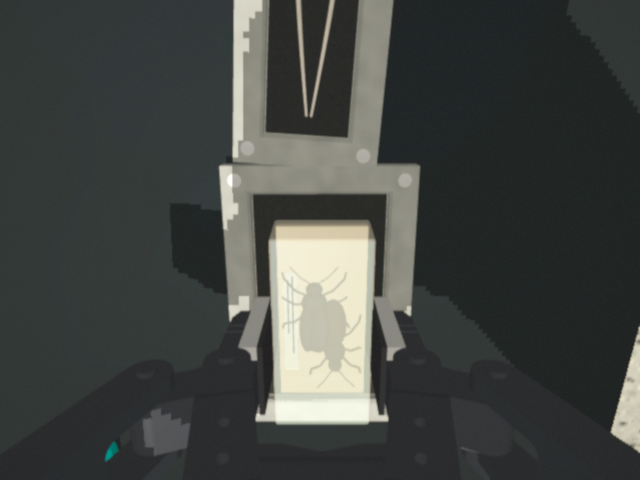

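```bash
python3 - <<'E'
from h import *
w=dict(np.load('pics/w10.npz'))
print(px(w,320,194,7),px(w,252,196,7),px(w,386,194,7),px(w,320,221,32))
E
python3 -m handwheel '[[0,[0,0,-0.02],[0,0,0]],[0,[0,0,-0.04],[0,0,0]],[0,[0,0,-0.055],[0,0,0]],[0,[0,0,-0.065],[0,0,0]],[0,[0,0,-0.07],[0,0,0]],[0,[0,0,-0.07],[0,0,0]],[0,[0,0,-0.07],[0,0,0]],[0,[0,0,-0.07],[0,0,0]]]'
```

```text
[454.94615329 152.98195844   7.        ] [479.14549202 154.53012051   7.        ] [431.46907698 152.17970537   7.        ] [454.73506722 156.64379762  32.        ]
clock: 24.85
position: [453.4, 195.9, 9.7]
ee_rot: [-0.491, 0.508, -0.491, -0.508]
force: [-2.0, -1.0, 7.1]
gripper_width: 32.6
```

```bash
python3 -m handwheel '[[0.4,[0,0,0],[0,0,0]],[0.5,[0,0,0],[0,0,0]],[0.6,[0,0,0],[0,0,0]],[0.6,[0,0,0.05],[0,0,0]],[0.6,[0,0,0.3],[0,0,0]],[0.6,[0,0,0.6],[0,0,0]],[0.6,[0.1,0.2,0.8],[0,0,0]],[0.6,[0.2,0.4,1],[0,0,0]]]'
python3 -m handwheel '[[0.6,[0,0.2,0],[0,0,0]],[0.6,[0.1,0.4,0],[0,0,0]],[0.6,[0.2,0.6,0],[0,0,0]],[0.6,[0.2,0.7,0],[0,0,0]],[0.6,[0.2,0.7,0],[0,0,0]],[0.6,[0.2,0.7,0],[0,0,0]],[0.6,[0.2,0.7,0],[0,0,0]],[0.6,[0.2,0.7,0],[0,0,0]]]'
python3 - <<'E'
from h import *
w=snap('wrist','w11')
P=cloud(w); rect(P,465,540,300,385,12,26); rect(P,420,490,155,240,20,32)
E
```

```text
clock: 25.85
position: [473.7, 236.4, 110.7]
ee_rot: [0.492, -0.508, 0.491, 0.508]
force: [-0.3, 0.6, -0.9]
gripper_width: 51.5
clock: 26.85
position: [493.3, 305.7, 109.5]
ee_rot: [0.492, -0.508, 0.491, 0.508]
force: [0.3, -0.8, 0.5]
gripper_width: 51.2
3322 ctr 491.5 344.0 size 42.0 29.4 ang 89.5 z [17.  18.9 20. ]
7378 ctr 452.5 205.9 size 33.8 48.2 ang 1.9 z [23.8 25.1 26.3]
```

View pics/w11.png

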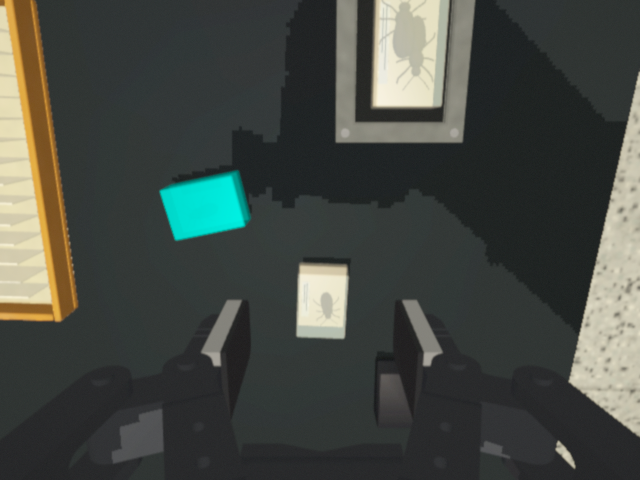

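```bash
python3 -m handwheel '[[0.6,[0,0.2,0],[0,0,-0.007]],[0.6,[-0.019,0.38,-0.1],[0,0,-0.007]],[0.6,[-0.019,0.38,-0.3],[0,0,-0.007]],[0.6,[-0.019,0.38,-0.5],[0,0,-0.007]],[0.6,[-0.019,0.38,-0.65],[0,0,-0.007]],[0.6,[-0.019,0.38,-0.75],[0,0,-0.007]],[0.6,[-0.019,0.38,-0.8],[0,0,-0.007]],[0.6,[-0.019,0.38,-0.8],[0,0,-0.007]]]'
python3 -m handwheel '[[0.6,[0,0,-0.12],[0,0,0]],[0.6,[0,0,-0.23],[0,0,0]],[0.6,[0,0,-0.23],[0,0,0]],[0,[0,0,-0.23],[0,0,0]],[0,[0,0,-0.23],[0,0,0]],[0,[0,0,-0.23],[0,0,0]],[0,[0,0,-0.23],[0,0,0]],[0,[0,0,-0.23],[0,0,0]]]'
python3 -m handwheel '[[0,[0,0,0.1],[0,0,0]],[0,[0,0,0.3],[0,0,0]],[0,[0,0,0.6],[0,0,0]],[0,[0.1,-0.1,0.8],[0,0,0.01]],[0,[0.2,-0.3,0.9],[0,0,0.025]],[0,[0.3,-0.5,0.9],[0,0,0.04]],[0,[0.36,-0.75,0.9],[0,0,0.055]],[0,[0.36,-1,0.9],[0,0,0.0625]]]'
python3 -m handwheel '[[0,[0,-0.15,0],[0,0,0]],[0,[0.1,-0.3,0],[0,0,0]],[0,[0.2,-0.45,0],[0,0,0]],[0,[0.3,-0.6,0],[0,0,0]],[0,[0.4,-0.75,0],[0,0,0]],[0,[0.5,-0.9,0],[0,0,0]],[0,[0.5,-1,0],[0,0,0]],[0,[0.5,-1,0],[0,0,0]]]'
python3 -m handwheel '[[0,[0,-0.15,0],[0,0,0]],[0,[0.1,-0.3,0],[0,0,0]],[0,[0.2,-0.45,0],[0,0,0]],[0,[0.3,-0.6,0],[0,0,0]],[0,[0.4,-0.75,0],[0,0,0]],[0,[0.49,-0.9,0],[0,0,0]],[0,[0.49,-1,0],[0,0,0]],[0,[0.49,-1,0],[0,0,0]]]'
python3 - <<'E'
from h import *
w=snap('wrist','w12')
P=cloud(w); rect(P,580,680,-100,20,5,9)
E
```

```text
clock: 27.9
position: [491.5, 344.0, 29.2]
ee_rot: [0.502, -0.498, 0.503, 0.497]
force: [-0.2, 0.2, 1.2]
gripper_width: 51.2
clock: 28.9
position: [491.7, 344.3, 6.7]
ee_rot: [0.503, -0.497, 0.502, 0.498]
force: [-1.4, 1.3, 4.6]
gripper_width: 28.1
clock: 29.9
position: [527.7, 243.1, 96.7]
ee_rot: [0.395, -0.586, 0.395, 0.586]
force: [0.6, -0.1, -0.4]
gripper_width: 28.3
clock: 30.9
position: [577.2, 143.1, 96.2]
ee_rot: [0.396, -0.586, 0.396, 0.586]
force: [-0.8, 0.4, -0.5]
gripper_width: 28.4
clock: 31.9
position: [626.2, 43.1, 96.1]
ee_rot: [0.396, -0.586, 0.396, 0.586]
force: [-0.1, 0.5, -0.4]
gripper_width: 28.3
9719 ctr 626.2 -25.8 size 66.4 78.0 ang 22.0 z [5.8 7.1 8.2]
```

View pics/w12.png

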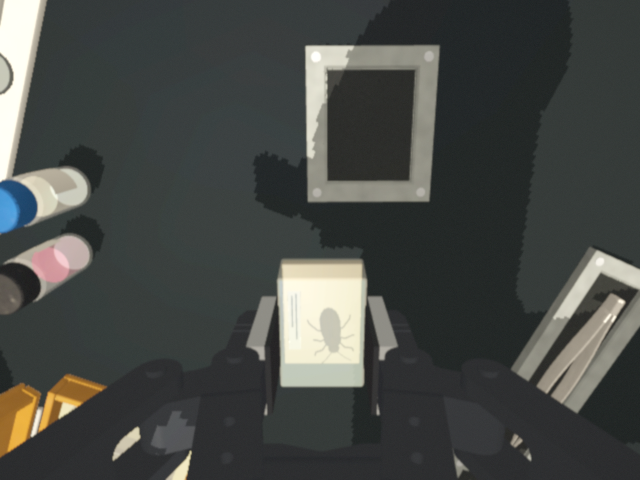

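```bash
python3 -m handwheel '[[0,[0,-0.2,0],[0,0,0]],[0,[0,-0.4,-0.1],[0,0,0]],[0,[0,-0.6,-0.3],[0,0,0]],[0,[0,-0.69,-0.5],[0,0,0]],[0,[0,-0.69,-0.65],[0,0,0]],[0,[0,-0.69,-0.75],[0,0,0]],[0,[0,-0.69,-0.8],[0,0,0]],[0,[0,-0.69,-0.8],[0,0,0]]]'
python3 - <<'E'
from h import *
w=snap('wrist','w13')
E
```

```text
clock: 32.95
position: [626.6, -24.7, 16.2]
ee_rot: [0.396, -0.586, 0.396, 0.586]
force: [-0.4, -0.2, -0.1]
gripper_width: 28.4
```

View pics/w13.png

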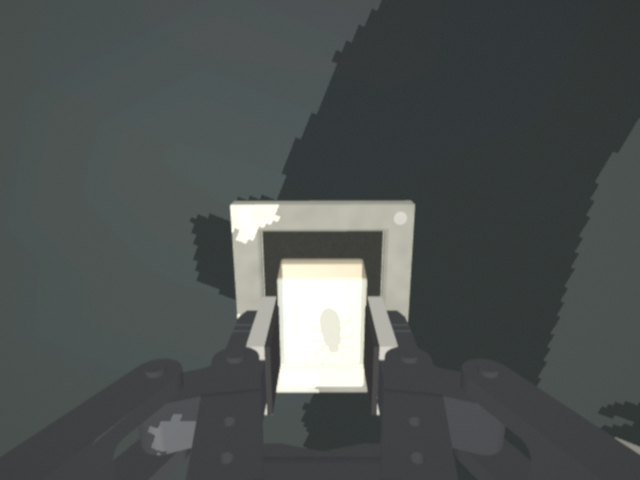

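Centred over the recess (recess edges at columns 263–383, block at 278–367); lower and release.

```bash
python3 -m handwheel '[[0,[0,-0.01,-0.02],[0,0,0]],[0,[0,-0.01,-0.04],[0,0,0]],[0,[0,-0.01,-0.055],[0,0,0]],[0,[0,-0.01,-0.065],[0,0,0]],[0,[0,-0.01,-0.07],[0,0,0]],[0,[0,-0.01,-0.07],[0,0,0]],[0,[0,-0.01,-0.07],[0,0,0]],[0,[0,-0.01,-0.07],[0,0,0]]]'
python3 -m handwheel '[[0.35,[0,0,0],[0,0,0]],[0.45,[0,0,0],[0,0,0]],[0.6,[0,0,0],[0,0,0]],[0.6,[0,0,0.05],[0,0,0]],[0.6,[0,0,0.3],[0,0,0]],[0.6,[0,0,0.6],[0,0,0]],[0.6,[0,0.2,0.8],[0,0,0]],[0.6,[0,0.4,1],[0,0,0]]]'
python3 -m handwheel '[[0.6,[0,0.2,0.2],[0,0,0]],[0.6,[0,0.4,0.6],[0,0,0]],[0.6,[0,0.4,1],[0,0,0]],[0.6,[0,0.4,1],[0,0,0]],[0.6,[0,0.4,1],[0,0,0]],[0.6,[0,0.4,1],[0,0,0]],[0.6,[0,0.4,1],[0,0,0]],[0.6,[0,0.4,1],[0,0,0]]]'
python3 - <<'E'
from h import *
w=snap('wrist','w14');s=snap('scene','sc14');d=snap('side','sd14')
P=cloud(w); rect(P,580,680,-100,20,5,9); rect(P,580,680,-100,20,18,30)
for c in (w,s,d):
    P=cloud(c)
    try:
        rect(P,420,490,155,240,20,32); rect(P,445,472,-2,140,10,18); rect(P,580,650,-340,-270,20,50)
        rect(P,400,530,-270,-140,18,30); rect(P,420,530,-400,-300,8,20)
    except Exception as e: print(e)
P=cloud(dict(np.load('pics/scene0.npz'))); rect(P,400,530,-270,-140,18,30); rect(P,420,530,-400,-300,8,20)
E
```

```text
clock: 34.0
position: [626.5, -26.0, 9.7]
ee_rot: [-0.396, 0.586, -0.396, -0.586]
force: [-2.6, 0.3, 5.6]
gripper_width: 28.3
clock: 35.0
position: [626.6, 14.2, 110.5]
ee_rot: [-0.396, 0.586, -0.396, -0.586]
force: [0.3, -0.1, 0.2]
gripper_width: 51.4
clock: 36.0
position: [626.3, 53.8, 208.7]
ee_rot: [0.396, -0.586, 0.396, 0.586]
force: [-0.5, 0.0, -0.2]
gripper_width: 51.3
4494 ctr 626.2 -25.9 size 65.9 78.4 ang 21.9 z [5.7 7.1 8.3]
2350 ctr 626.0 -25.7 size 29.2 40.8 ang 22.6 z [20.8 22.1 23.3]
index -1 is out of bounds for axis 0 with size 0
226 ctr 455.5 193.4 size 34.4 72.2 ang 0.9 z [21.9 26.2 29.9]
56 ctr 455.8 73.5 size 132.5 24.4 ang 86.5 z [10.2 12.4 16.4]
111 ctr 613.4 -305.8 size 25.0 32.5 ang 42.7 z [21.8 39.  49.2]
487 ctr 460.6 -194.7 size 95.7 92.7 ang 55.3 z [19.5 25.7 28.7]
639 ctr 474.2 -344.7 size 68.7 64.4 ang 52.8 z [12.8 16.6 19.3]
371 ctr 452.1 195.2 size 33.4 70.3 ang 1.8 z [21.7 24.8 26.7]
43 ctr 457.6 53.8 size 14.0 92.1 ang 0.5 z [10.4 12.7 14.8]
96 ctr 611.8 -293.4 size 29.9 20.3 ang 5.8 z [21.5 36.1 48.6]
273 ctr 457.7 -194.9 size 91.0 99.2 ang 12.8 z [19.2 24.  26.7]
214 ctr 476.4 -360.0 size 67.7 106.1 ang 20.3 z [ 9.6 14.9 17.8]
476 ctr 460.8 -194.6 size 95.3 92.5 ang 55.3 z [19.8 25.5 28.7]
644 ctr 474.4 -344.6 size 69.6 64.4 ang 53.6 z [12.9 16.6 19.2]
```

View pics/w14.png

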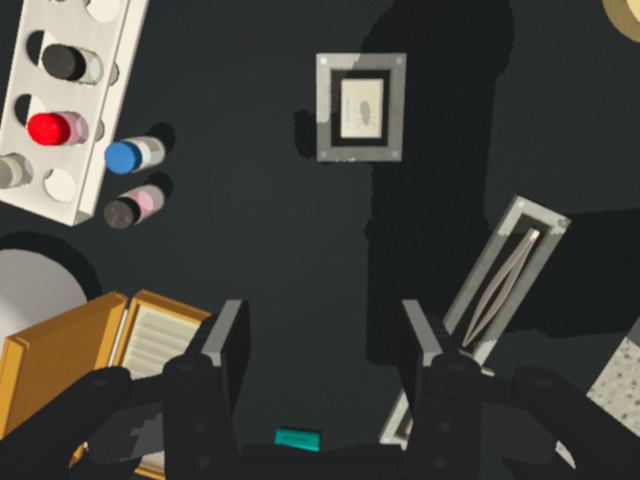

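View pics/sc14.png

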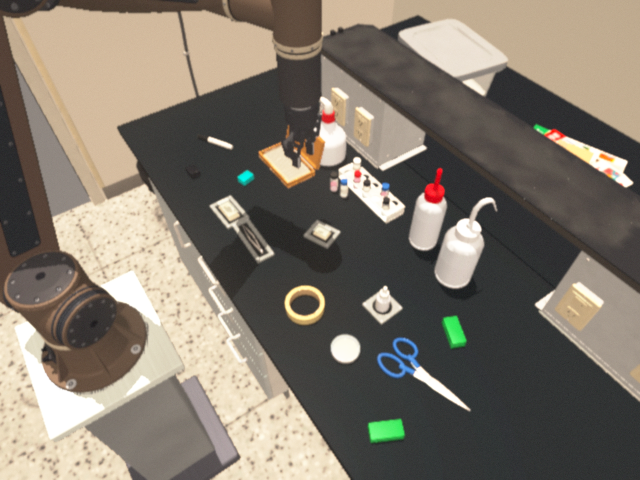

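```bash
python3 - <<'E'
from h import *
w=dict(np.load('pics/w7.npz'))
print('forceps',px(w,325,213,14),px(w,325,396,14)); print('recess',px(w,323,199,7),px(w,323,402,7), px(w,300,300,7),px(w,349,300,7))
P=cloud(w); m,q=rect(P,447,470,-2,134,10.5,18)
for lo,hi in [(0,30),(30,60),(60,90),(90,130)]:
    s=q[(q[:,1]>lo)&(q[:,1]<hi)]; print(lo,len(s),np.median(s,axis=0) if len(s) else 0)
E
```

```text
forceps [455.73575139   6.75342883  14.        ] [459.434647   122.73541998  14.        ]
recess [4.56601069e+02 3.87824969e-01 7.00000000e+00] [460.98314483 132.34188102   7.        ] [472.28229263  60.79201242   7.        ] [443.18415178  61.76041776   7.        ]
765 ctr 457.2 56.9 size 98.1 13.1 ang 87.7 z [11.  13.3 14.5]
0 263 [455.7886543   16.9428852   13.54423632]
30 260 [458.44584744  44.37570115  13.62453094]
60 202 [453.20824059  73.90056542  12.63692225]
90 40 [462.89664338  94.16710549  11.01049442]
```

```bash
python3 - <<'E'
from h import *
for n,c0,a,z0 in [('w4',(628,-162.3),17,0),('w7',(457.6,64.7),-1.8,3),('w9',(457.6,64.7),-1.8,3)]:
    P=cloud(dict(np.load(f'pics/{n}.npz'))).reshape(-1,3); P=P[~np.isnan(P[:,0])]
    t=np.radians(a); d=P[:,:2]-c0; x=d@[np.cos(t),np.sin(t)]; y=d@[-np.sin(t),np.cos(t)]
    for lo in range(-60,60,15):
        k=(abs(x)<9)&(y>lo)&(y<lo+15); z=P[k,2]-z0; print(n,lo,np.percentile(z[z<30],95).round(1) if k.any() else None)
E
```

```text
w4 -60 11.2
w4 -45 11.2
w4 -30 11.1
w4 -15 10.5
w4 0 10.1
w4 15 8.7
w4 30 7.2
w4 45 5.3
w7 -60 11.0
w7 -45 11.0
w7 -30 11.2
w7 -15 10.7
w7 0 10.2
w7 15 9.0
w7 30 7.3
w7 45 5.4
w9 -60 None
w9 -45 10.9
w9 -30 11.3
w9 -15 10.8
w9 0 10.2
w9 15 9.2
w9 30 7.6
w9 45 5.6
```

The forceps have the same height profile in the recess as they had on the table, so they are flat on the recess floor. Handing in.

```bash
python3 -c "
from workcell import r
print(r.state()['clock'],r.finish_job())"
```

```text
the job is handed in; nothing more can be done
36.15 None
```

All four items are in their matching plates, and I handed the job in at 36.15 s with the gripper open and clear. The hand-in itself reports no verdict.

Last checks, from the camera images:

| Item | Position in recess | Angle | Seating |
|---|---|---|---|
| Forceps | ends within about 2 mm of centred | within about 1° of the recess | same height profile on the floor as on the table, so flat |
| Longer block | within about 1–2 mm of centre | within about 1° | top at about 25 mm, as expected for 3 mm floor + 22 mm block |
| Shorter block | within about 1 mm of centre | within about 1° | top at 22 mm, as expected for 3 mm floor + 19 mm block |
| Dropper bottle | looks centred | upright | standing in the circle |

- **Bottle:** I judged it by eye from the wrist and scene pictures and did not measure its tilt or height in the recess.
- **Bystanders:** the tape roll and petri dish measure within 0.3 mm of where they started in the scene camera. I left the look-alikes alone.
- **Disagreements:** the scene and wrist cameras differed by 3 to 5 mm on some positions, and I used the wrist camera. One side-camera reading of the petri dish gave an impossible 68 × 106 mm outline, which I ignored.

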